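# Free a test panel from the hold-down jig

### The job

Swing the jig's hinged hold-down bar up past its balance point, so that its springs hold it open. Then slide the wooden panel out from beneath it, flat along the bed, right up to the stop at the closed end, and leave it there with the bar still open; do not lift the panel off the bed or shift the tape roll and the vial that stand behind the jig.

Things in the scene. Friction and masses are not known exactly. Their poses are not given: they have to be found in the camera images.
- fixture: jig fixed on the table: grey bed 160 x 275 x 10 mm (x -58 to 102, y -160 to 115) with a straight channel along y, 84 mm wide (x -42 to 42), between guide strips 20 mm high. Origin at table height under the channel's middle line; +y along it to its open end, +x away from the robot to the hinge side. Channel floor 10 mm above the table. Hinge cheeks 40 mm high at x 78, y 65
- hold_bar (a joint): angle of the hold-down bar: 0 = shut, level across the channel; grows as the near (grip) end rises and swings over, away from the robot, to a stop at 2.0 rad. Springs help: let go below about 1.3 rad it falls shut, above that it opens by itself to the stop and stays. Less than 2 N at the grip lifts it
- bar_grip (a point): centre of the black grip at the bar's near end: 46 mm long (along the bar) x 24 mm wide (along the channel) x 20 mm high. Shut, it is 32 mm above the table at x -80, y 65 mm of the jig, in front of the bed's near edge, with 22 mm free beneath it. It is 158 mm from the hinge axis; its axes are the jig's when shut and turn with the bar
- bar_hinge (a point): point on the hinge axis of the bar (axis along the jig's y), at x = 78 mm, y = 65 mm, z = 32 mm of the jig. The steel bar is 24 mm wide
- panel_mid (a point): loose wooden panel 80 (x) x 140 mm (y, along the channel), 10 mm thick, with a batten 16 mm wide, 12 mm high on top across each end (22 mm high there). Point: centre in plan, 10 mm above its underside. It starts in the channel, the shut bar lying between the battens 2 mm over the board; they catch on the bar till it is lifted. About 0.25 kg
- stop (a point): middle of the inner face of the stop block across the closed end of the channel, at y -145 mm of the jig, 20 mm above the table; the block is 28 mm high. With the panel against the stop, the panel's centre is 70 mm from this point
- tape_mid (a point): bystander: white roll of tape 62 mm across, 48 mm high, standing on the table beyond the jig; point at its centre. Leave alone
- vial_mid (a point): bystander: clear vial with black cap, 47 mm across, 124 mm high, standing on the table beyond the jig; point half-way up. Leave alone

How it is judged:
By the outcome, as a careful person would: the job done as asked, in the order asked, and still so for the second after the job is handed in, with the robot touching nothing.
It also fails if it takes over 43 s, if anything falls off the work surface, if the arm or the gripper's body presses on something with over 40 N, if the wrist force passes 120 N, or if a joint passes its speed limit or range.

### The arm

A 6-joint arm with a two-finger parallel gripper is mounted at the origin on a cart in front of the work surface, level with it; the furniture and walls round the work are solid. World frame = base frame: x ahead of the robot, y to its left, z up, the work surface at z = 0. Lengths are in m, angles in degrees, forces in N, time in s.
With the tool pointing down it reaches from about 0.4 to 0.825 m from the base axis. Payload 7 kg.
Tool frame: the origin (TCP) lies at the very end of the fingers, on their centre line; the grasp point (between the pads) lies behind it (r.grasp_offset is the z of the grasp point in the tool frame, in m); z points along the fingers, y is the direction in which the jaws open and shut (so a half turn about z gives the same grasp; the last joint's range is limited). The gripper opens to 88 mm and grips with 3 to 60 N. Pads are 19 mm wide; open, the fingers measure 130 mm over their backs; the gripper's body (78 mm by 193 mm) begins 47 mm behind the grasp point.
Start: joints at [85.548, 20.546, 0.682, 0, -70.136, -16.507], TCP at [0.241, 0.63, 0.227] pointing down, gripper open.
Joint ranges: [-176.03, 176.03], [-82.01, 121.73], [-58.28, 71.71], [-173.87, 95.51], [-174.79, -0.11], [-173.66, 173.66]. Speed limits (degrees/s): [136.94, 136.94, 172.46, 180, 180, 180].

### API

Orientations are given as [roll, pitch, yaw] about the fixed x, y, z axes, in that order (R = Rz(yaw) Ry(pitch) Rx(roll)).
In Python, from plant import r gives the robot as it stands. The module is installed in compiled form; this text tells all that it offers.
- The arm moves only by the tool servo_tool, never from a script. Its argument "targets" is a list of rows, each an object of numbers: "dx", "dy", "dz": the shift along the world's x, y, z in cm; "spin": the turn about the world's z in rad; "grip": the opening in per cent of the stroke, from 0 (shut) to 100 (fully open). A call has exactly 10 rows; each row is the pose to reach, as a shift and turn from the pose commanded when the call began; what a row does not reach only later rows make up. A row lasts 1/12 s, in which the tool goes at most 41.7 mm and 7.16 degrees, less where a joint would pass 70% of its speed; a pose out of reach is approached as far as the arm can. A call with a gripper value outside its range is refused whole. The fingers move at their own pace and stop on an object; "squeeze" is the grip in N (left out, the last holds). Time passes only in rows, so rows that repeat a pose let the fingers close, or fill a call up. It gives the time, the measured TCP pose, the force and the opening at its end, in the units of the state.
- r.get_state(): the state, without advancing time (a new reading comes with each control period).
- r.capture(name): name is "scene" or "side" or "wrist"; returns the picture (400x640x3 uint8, blue, green, red); there is no depth.
- r.get_calibration(name): a dict with "K" (3x3 intrinsics, pixels), "extrinsics" (4x4, takes a point from camera to world coordinates). Camera axes: x right, y down, z forward; pixel columns grow to the right and rows downward; lengths in m; the calibration is good to about 2 mm. A picture is of the moment at which its call begins: read the wrist's pose just before it. get_calibration takes no time and is no camera call; for the wrist camera it gives the pose at the moment of the call.
- r.close_job(): hands the job in, once; it reports no verdict.
Trained networks look in the newest picture that a camera, given by its name, has taken for a name from the list of things; names that differ only in an ending like _2 or _b are one class to them, and where a whole thing is asked for, a point or a joint stands for the part that bears it (a point fixed in the world has none). Each returns a list of dicts, best first, with "p" (0 to 1); they miss things now and then, are a little off and sometimes report something else, mostly with a low value. They report only what shows in the picture. A call takes as long as a camera call.
- r.cut_out(name, camera): "mask" (400x640 bool, what is visible of it) and "extent" ([left, top, right, bottom] in pixels, round what is visible of it).
The state is a dict: "time_s": time; "joints": joint angles; "qd": joint speeds; "joint_torque": joint torques, N m; "tcp_pos": TCP position; "eef_rot": TCP orientation; "contact_force": force on the tool from outside, world axes, zero at the start; "moment": the same for the moment, N m; "gripper_width": finger opening in m.
Only numpy, scipy, OpenCV 4.12 (cv2) and the standard library are available. Lean on these libraries where they do the work, as an engineer would, in place of code of your own. Each camera call takes 0.05 s, during which the arm holds its last target. There are 200 camera calls.

## Working session

There is one attempt and no reset: what is moved stays moved. The work goes in short steps, Python scripts to look and compute and a tool call to move; the robot and the scene stay as the last step left them, time stands still between calls to the robot, and variables do not carry over. Pictures are saved under pics/ and viewed, about 8 in all and at most 12, crops included, and the job is handed in when it is done.

Besides the shell and the picture viewer there is one more tool, called after "Request:" by a JSON object that holds its "api" and its "payload". servo_tool: Moves the arm, as the interface text tells. Its arguments: {"type":"object","properties":{"targets":{"type":"array"},"squeeze":{"type":"number"}},"required":["targets"]}

```bash
mkdir -p pics
cat > h.py <<'E'
import numpy as np,cv2
from plant import r
def ray(cam,u,v):
    c=r.get_calibration(cam);K=np.array(c["K"]);T=np.array(c["extrinsics"])
    return T[:3,3],T[:3,:3]@np.linalg.solve(K,[u,v,1.])
def atz(cam,u,v,z):
    o,d=ray(cam,u,v);return o+d*(z-o[2])/d[2]
def proj(cam,p):
    c=r.get_calibration(cam);K=np.array(c["K"]);T=np.linalg.inv(np.array(c["extrinsics"]))
    q=K@(T[:3,:3]@np.asarray(p)+T[:3,3]);return q[:2]/q[2]
E
python3 - <<'E'
from h import *
s=r.get_state();print(s);print(r.grasp_offset)
for c in ("scene","side"):
    im=r.capture(c);cv2.imwrite(f"pics/{c}0.png",im);print(c,np.array(r.get_calibration(c)["extrinsics"]).round(3).tolist())
    for n in ("fixture","bar_grip","panel_mid","tape_mid","vial_mid"):
        print(n,[(round(d["p"],2),d["extent"],d["mask"].sum()) for d in r.cut_out(n,c)[:2]])
E
```

```text
{'time_s': 0.0, 'joints': array([ 8.55491132e+01,  2.05926110e+01,  6.33910134e-01, -1.88135121e-02,
       -7.01360781e+01, -1.65060803e+01]), 'qd': array([-0.05525362,  0.05480109,  0.03089207, -0.00495951,  0.02895652,
       -0.08693855]), 'joint_torque': array([-2.44351533e-03, -5.82718885e+01,  2.93060392e+01,  6.99701026e+00,
        7.04320759e-03, -1.61723692e-04]), 'tcp_pos': array([0.24129233, 0.62987834, 0.22561456]), 'eef_rot': array([ 1.79904102e+02, -9.97379881e-03, -2.09633660e+01]), 'contact_force': array([ 0.2399545 , -0.28150392, -0.03675473]), 'moment': array([ 0.02206703, -0.03362885,  0.00814372]), 'gripper_width': 0.08785114868550398}
-0.0188
scene [[0.462, -0.655, 0.598, 0.111], [-0.887, -0.338, 0.315, -0.211], [-0.004, -0.676, -0.737, 0.699], [0.0, 0.0, 0.0, 1.0]]
fixture [(0.63, [197.5, 189.8, 350.8, 302.1], np.int64(7274)), (0.37, [194.3, 191.5, 273.4, 254.5], np.int64(1031))]
bar_grip [(0.72, [198.3, 188.4, 265.0, 250.3], np.int64(929))]
panel_mid [(0.71, [202.3, 191.4, 269.2, 249.0], np.int64(1632))]
tape_mid [(0.77, [354.3, 170.0, 382.9, 203.9], np.int64(806))]
vial_mid [(0.78, [411.8, 168.5, 448.7, 223.2], np.int64(1194))]
side [[-0.997, -0.037, 0.074, 0.562], [-0.083, 0.378, -0.922, 0.947], [0.006, -0.925, -0.379, 0.43], [0.0, 0.0, 0.0, 1.0]]
fixture [(0.76, [311.3, 204.5, 418.4, 277.5], np.int64(3871)), (0.29, [281.0, 153.7, 298.0, 201.8], np.int64(751))]
bar_grip [(0.74, [324.6, 237.2, 415.3, 263.4], np.int64(935))]
panel_mid [(0.8, [334.4, 238.9, 389.4, 283.5], np.int64(1473)), (0.34, [310.4, 206.9, 422.1, 281.5], np.int64(3994))]
tape_mid [(0.62, [264.1, 192.8, 289.0, 222.3], np.int64(622))]
vial_mid [(0.62, [280.2, 156.3, 298.1, 198.9], np.int64(736))]
```

View pics/scene0.png

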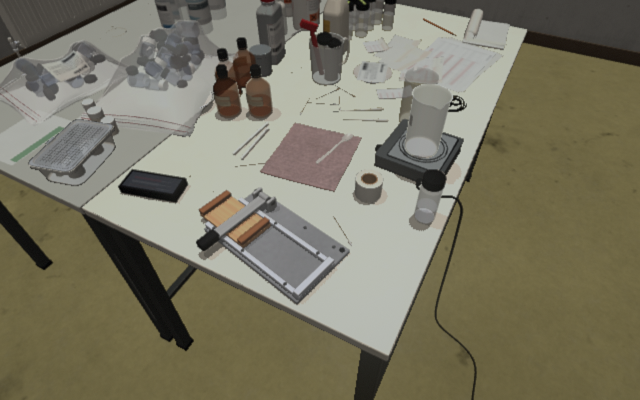

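View pics/side0.png

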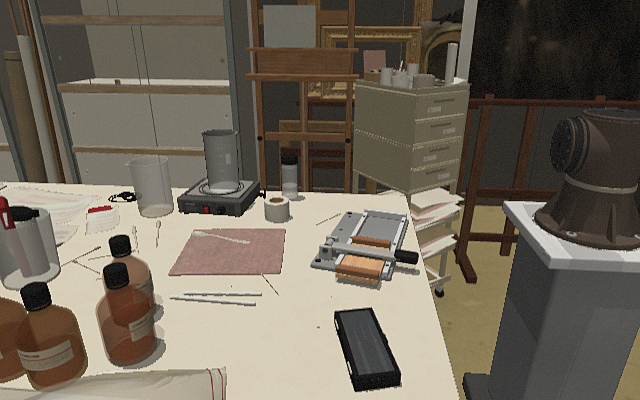

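The scene view shows the jig at about (198–350, 188–302), its open end up-left with the grip at (208,240). The side view shows it at (311–418, 204–283). I'll enlarge the scene crop to pick corners.

Run:
```python
import cv2,numpy as np
a=cv2.imread("pics/scene0.png")[182:307,190:360];b=cv2.imread("pics/side0.png")[195:290,305:425]
cv2.imwrite("pics/c1.png",cv2.resize(a,None,fx=4.7,fy=4.7,interpolation=cv2.INTER_CUBIC))
cv2.imwrite("pics/c2.png",cv2.resize(b,None,fx=6,fy=6,interpolation=cv2.INTER_CUBIC))
```

```text
(no output)
```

View pics/c1.png

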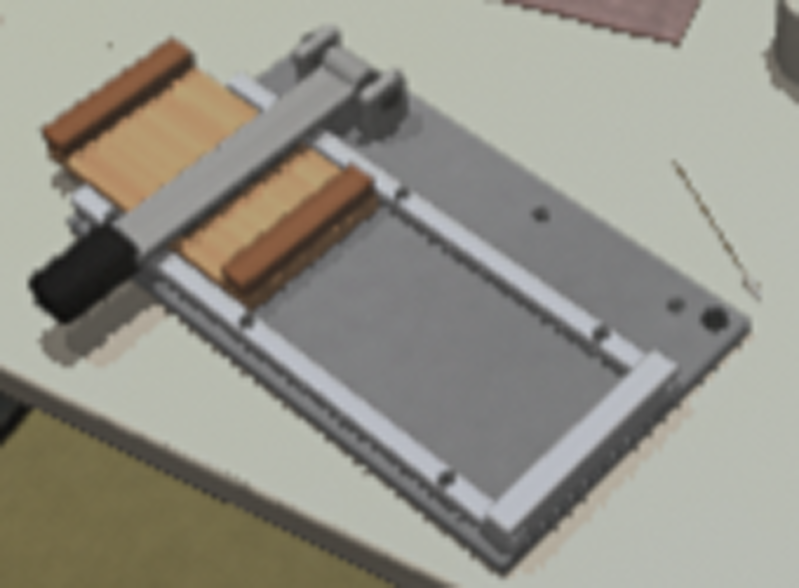

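View pics/c2.png

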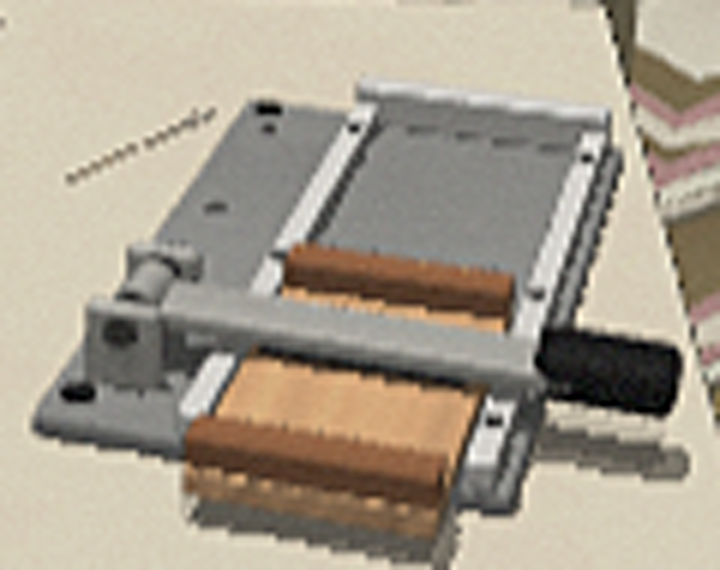

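```bash
cat >> h.py <<'E'
import json,os
if os.path.exists("jig.json"):
    X,Y,W,P=json.load(open("jig.json"))
    def J(p,x=None): # jig mm -> world m
        a,b,w=(X,Y,W) if x is None else x[:3]
        c,s=np.cos(w),np.sin(w);p=np.array(p,float)/1000
        return np.array([a+c*p[0]-s*p[1],b+s*p[0]+c*p[1],p[2]])
E
echo '[0.5,0.2,0,0]'>jig.json
python3 - <<'E'
from h import *
from scipy.optimize import least_squares
D=[]
for u,v,q in [(505,562,(-58,-160,10)),(748,322,(102,-160,10)),(372,183,(40,-70,32,1)),(233,287,(-40,-70,32,1)),(45,132,(-40,70,32,1)),(175,40,(40,70,32,1)),(75,233,(-57,77,42))]:
    D.append(("scene",190+u/4.7,182+v/4.7,q))
for u,v,q in [(250,100,(102,-160,10)),(38,420,(102,115,10)),(518,490,(-58,115,10)),(618,150,(-58,-160,10)),(195,420,(40,54,32,1)),(450,460,(-40,54,32,1))]:
    D.append(("side",305+u/6,195+v/6,q))
def f(x):
    o=[]
    for c,u,v,q in D:
        q=list(q); 
        if len(q)==4:q=[q[0],q[1]+x[3]*1000,q[2]]
        o+=list(proj(c,J(q,x))-[u,v])
    return np.array(o)
best=min((least_squares(f,[.5,.2,w,.06],loss="soft_l1") for w in (-.6,-.2,.2,.6)),key=lambda s:s.cost)
x=best.x;print(x,np.degrees(x[2]),best.cost);print(f(x).round(1).reshape(-1,2).tolist())
json.dump(x.tolist(),open("jig.json","w"))
import h
for n,q in dict(grip=(-80,65,32),hinge=(78,65,32),stop=(0,-145,20),panel=(0,x[3]*1000,20),pend=(0,-75,20)).items(): print(n,J(q,x).round(4), np.hypot(*J(q,x)[:2]).round(3))
E
```

```text
Traceback (most recent call last):
  File "h.py", line 9, in proj
    c=r.get_calibration(cam);K=np.array(c["K"]);T=np.linalg.inv(np.array(c["extrinsics"]))
ValueError: time passes only in moves, steps and waits
```

```bash
sed -i 's/r.get_calibration(cam)/cal(cam)/; 1a C={}\ndef cal(cam):\n    if cam not in C: C[cam]=r.get_calibration(cam)\n    return C[cam]' h.py; sed -i '/^from plant/d;1a from plant import r' h.py
cat > fit.py <<'E'
from h import *
from scipy.optimize import least_squares
D=[]
for u,v,q in [(505,562,(-58,-160,10)),(748,322,(102,-160,10)),(372,183,(40,-70,32,1)),(233,287,(-40,-70,32,1)),(45,132,(-40,70,32,1)),(175,40,(40,70,32,1)),(75,233,(-57,77,42))]:
    D.append(("scene",190+u/4.7,182+v/4.7,q))
for u,v,q in [(250,100,(102,-160,10)),(38,420,(102,115,10)),(518,490,(-58,115,10)),(618,150,(-58,-160,10)),(195,420,(40,54,32,1)),(450,460,(-40,54,32,1))]:
    D.append(("side",305+u/6,195+v/6,q))
def f(x):
    o=[]
    for c,u,v,q in D:
        q=list(q); 
        if len(q)==4:q=[q[0],q[1]+x[3]*1000,q[2]]
        o+=list(proj(c,J(q,x))-[u,v])
    return np.array(o)
best=min((least_squares(f,[.5,.2,w,.06],loss="soft_l1") for w in (-.6,-.2,.2,.6)),key=lambda s:s.cost)
x=best.x;print(x,np.degrees(x[2]),best.cost);print(f(x).round(1).reshape(-1,2).tolist())
json.dump(x.tolist(),open("jig.json","w"))
for n,q in dict(grip=(-80,65,32),hinge=(78,65,32),stop=(0,-145,20),panel=(0,x[3]*1000,20),pend=(0,-75,20)).items(): print(n,J(q,x).round(4), np.hypot(*J(q,x)[:2]).round(3))
print(r.get_state()["time_s"])
E
python3 fit.py
```

```text
[ 0.52242759  0.1594054  -0.22270229  0.077346  ] -12.759901311540938 18.464559680312995
[[-1.4, 1.4], [0.0, -1.0], [-0.3, -0.8], [0.9, 0.2], [-2.9, -0.1], [-2.1, -0.7], [4.5, -3.7], [-0.6, -0.9], [-0.8, -1.6], [-0.2, 0.5], [0.8, -1.1], [1.1, -2.2], [0.7, -1.8]]
grip [0.4588 0.2405 0.032 ] 0.518
hinge [0.6129 0.2056 0.032 ] 0.646
stop [0.4904 0.018  0.02  ] 0.491
panel [0.5395 0.2348 0.02  ] 0.588
pend [0.5059 0.0863 0.02  ] 0.513
0.6
```

Jig fit is good (residuals about 1–2 px, panel centre at jig y≈77, consistent with the bar lying between the battens). Moving above the grip.

Request:
{"api": "servo_tool", "payload": {"targets": [{"dx":2.1,"dy":-3.6,"dz":0,"spin":0.05,"grip":70},{"dx":4.1,"dy":-7.2,"dz":0,"spin":0.1,"grip":70},{"dx":6.2,"dy":-10.8,"dz":0,"spin":0.143,"grip":70},{"dx":8.3,"dy":-14.4,"dz":0,"spin":0.143,"grip":70},{"dx":10.3,"dy":-18,"dz":0,"spin":0.143,"grip":70},{"dx":12.4,"dy":-21.6,"dz":0,"spin":0.143,"grip":70},{"dx":14.5,"dy":-25.2,"dz":0,"spin":0.143,"grip":70},{"dx":16.5,"dy":-28.8,"dz":0,"spin":0.143,"grip":70},{"dx":18.6,"dy":-32.4,"dz":0,"spin":0.143,"grip":70},{"dx":20,"dy":-35,"dz":0,"spin":0.143,"grip":70}]}}

```text
time_s: 1.43
tcp_pos: [0.4423, 0.2777, 0.227]
eef_rot: [-180.0, -0.0, -12.8]
contact_force: [0.6, -0.3, 0.7]
gripper_width: 0.0612
```

Run:
```python
from h import *
s=r.get_state();print(s["time_s"],s["tcp_pos"],s["eef_rot"])
c=cal("wrist");im=r.capture("wrist")
print([(round(d["p"],2),d["extent"]) for d in r.cut_out("bar_grip","wrist")[:2]])
P_=P*1000
cv2.imwrite("pics/w1raw.png",im)
for q,col in [((-80,65,32),(0,0,255)),((-103,53,42),(0,0,255)),((-103,77,42),(0,0,255)),((-58,115,10),(0,255,0)),((-58,-160,10),(0,255,0)),((102,-160,10),(0,255,0)),((102,115,10),(0,255,0)),((-40,P_-70,32),(255,0,0)),((40,P_-70,32),(255,0,0)),((-40,P_+70,32),(255,0,0)),((40,P_+70,32),(255,0,0)),((-42,-145,28),(255,255,0)),((42,-145,28),(255,255,0))]:
    p=proj("wrist",J(q));cv2.drawMarker(im,tuple(int(round(t)) for t in p),col,cv2.MARKER_CROSS,10,1)
cv2.imwrite("pics/w1.png",im)
```

```text
1.4333 [0.44234804 0.27765753 0.22702262] [-1.79970733e+02 -2.38580918e-02 -1.28023899e+01]
[(0.63, [336.1, 2.0, 367.2, 174.4])]
```

View pics/w1.png

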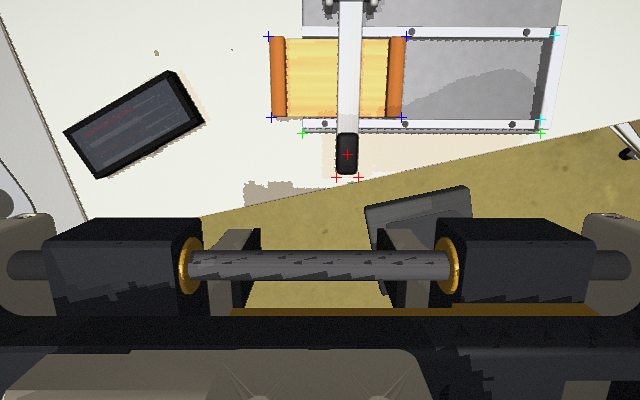

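Overlay matches the picture: grip at (347,154), battens and bed edges within about 2–3 px (≈3 mm). Descending onto the grip.

Request:
{"api": "servo_tool", "payload": {"targets": [{"dx":0.7,"dy":-1.8,"dz":-2,"grip":70},{"dx":1.45,"dy":-3.7,"dz":-5,"grip":70},{"dx":1.45,"dy":-3.7,"dz":-8.5,"grip":70},{"dx":1.45,"dy":-3.7,"dz":-12,"grip":70},{"dx":1.45,"dy":-3.7,"dz":-15,"grip":70},{"dx":1.45,"dy":-3.7,"dz":-18,"grip":70},{"dx":1.45,"dy":-3.7,"dz":-20,"grip":70},{"dx":1.45,"dy":-3.7,"dz":-21.2,"grip":70},{"dx":1.45,"dy":-3.7,"dz":-21.2,"grip":70},{"dx":1.45,"dy":-3.7,"dz":-21.2,"grip":10}], "squeeze": 8}}

```text
validation failed for argument at $.ta...
```

Request:
{"api": "servo_tool", "payload": {"targets": [{"grip":10},{"grip":10},{"grip":10},{"grip":10},{"grip":10},{"grip":10},{"grip":10},{"grip":10,"dz":0.3},{"grip":10,"dz":0.8},{"grip":10,"dz":1}]}}

```text
validation failed for argument at $.ta...
```

Request:
{"api": "servo_tool", "payload": {"targets": [{"dx":0.7,"dy":-1.8,"dz":-2,"spin":0,"grip":70},{"dx":1.45,"dy":-3.7,"dz":-5,"spin":0,"grip":70},{"dx":1.45,"dy":-3.7,"dz":-8.5,"spin":0,"grip":70},{"dx":1.45,"dy":-3.7,"dz":-12,"spin":0,"grip":70},{"dx":1.45,"dy":-3.7,"dz":-15,"spin":0,"grip":70},{"dx":1.45,"dy":-3.7,"dz":-18,"spin":0,"grip":70},{"dx":1.45,"dy":-3.7,"dz":-20,"spin":0,"grip":70},{"dx":1.45,"dy":-3.7,"dz":-21.2,"spin":0,"grip":70},{"dx":1.45,"dy":-3.7,"dz":-21.2,"spin":0,"grip":70},{"dx":1.45,"dy":-3.7,"dz":-21.2,"spin":0,"grip":10}], "squeeze": 8}}

```text
time_s: 2.37
tcp_pos: [0.4558, 0.2435, 0.0143]
eef_rot: [179.9, 0.0, -12.7]
contact_force: [0.5, 0.4, -0.2]
gripper_width: 0.0583
```

Request:
{"api": "servo_tool", "payload": {"targets": [{"dx":0,"dy":0,"dz":0,"spin":0,"grip":10},{"dx":0,"dy":0,"dz":0,"spin":0,"grip":10},{"dx":0,"dy":0,"dz":0,"spin":0,"grip":10},{"dx":0,"dy":0,"dz":0,"spin":0,"grip":10},{"dx":0,"dy":0,"dz":0,"spin":0,"grip":10},{"dx":0,"dy":0,"dz":0,"spin":0,"grip":10},{"dx":0,"dy":0,"dz":0,"spin":0,"grip":10},{"dx":0,"dy":0,"dz":0,"spin":0,"grip":10},{"dx":0,"dy":0,"dz":0.3,"spin":0,"grip":10},{"dx":0,"dy":0,"dz":0.6,"spin":0,"grip":10}]}}

```text
time_s: 3.2
tcp_pos: [0.4557, 0.2426, 0.0203]
eef_rot: [179.9, 0.0, -12.8]
contact_force: [3.6, -3.9, -0.9]
gripper_width: 0.0241
```

Gripped: opening 24.1 mm is the grip's width. Now swing along the arc.

Request:
{"api": "servo_tool", "payload": {"targets": [{"dx":0.13,"dy":-0.03,"dz":1.35,"spin":0,"grip":10},{"dx":0.36,"dy":-0.08,"dz":2.69,"spin":0,"grip":10},{"dx":0.7,"dy":-0.16,"dz":4.0,"spin":0,"grip":10},{"dx":1.15,"dy":-0.26,"dz":5.28,"spin":0,"grip":10},{"dx":1.71,"dy":-0.39,"dz":6.52,"spin":0,"grip":10},{"dx":2.36,"dy":-0.53,"dz":7.7,"spin":0,"grip":10},{"dx":3.11,"dy":-0.7,"dz":8.82,"spin":0,"grip":10},{"dx":3.96,"dy":-0.9,"dz":9.87,"spin":0,"grip":10},{"dx":4.89,"dy":-1.11,"dz":10.84,"spin":0,"grip":10},{"dx":5.88,"dy":-1.33,"dz":11.73,"spin":0,"grip":10}]}}

```text
time_s: 4.03
tcp_pos: [0.5135, 0.2291, 0.138]
eef_rot: [179.9, 0.1, -12.8]
contact_force: [-3.3, -2.9, -0.0]
gripper_width: 0.0236
```

Request:
{"api": "servo_tool", "payload": {"targets": [{"dx":1.08,"dy":-0.25,"dz":0.8,"spin":0,"grip":10},{"dx":2.21,"dy":-0.5,"dz":1.51,"spin":0,"grip":10},{"dx":3.4,"dy":-0.77,"dz":2.11,"spin":0,"grip":10},{"dx":4.63,"dy":-1.05,"dz":2.6,"spin":0,"grip":10},{"dx":5.91,"dy":-1.34,"dz":2.99,"spin":0,"grip":10},{"dx":7.21,"dy":-1.63,"dz":3.26,"spin":0,"grip":10},{"dx":8.52,"dy":-1.93,"dz":3.42,"spin":0,"grip":10},{"dx":9.85,"dy":-2.23,"dz":3.47,"spin":0,"grip":10},{"dx":11.18,"dy":-2.53,"dz":3.4,"spin":0,"grip":10},{"dx":12.48,"dy":-2.83,"dz":3.21,"spin":0,"grip":10}]}}

```text
time_s: 4.87
tcp_pos: [0.6398, 0.1998, 0.1706]
eef_rot: [179.9, 0.0, -12.8]
contact_force: [-1.1, -6.9, 4.2]
gripper_width: 0.0239
```

Request:
{"api": "servo_tool", "payload": {"targets": [{"dx":0,"dy":0,"dz":0,"spin":0,"grip":70},{"dx":0,"dy":0,"dz":0,"spin":0,"grip":70},{"dx":0,"dy":0,"dz":0,"spin":0,"grip":70},{"dx":0,"dy":0,"dz":0,"spin":0,"grip":70},{"dx":0,"dy":0,"dz":0,"spin":0,"grip":70},{"dx":0,"dy":0,"dz":1.5,"spin":0,"grip":70},{"dx":0,"dy":0,"dz":4,"spin":0,"grip":70},{"dx":0,"dy":0,"dz":6,"spin":0,"grip":70},{"dx":-2,"dy":0,"dz":8,"spin":0,"grip":70},{"dx":-5,"dy":0,"dz":8,"spin":0,"grip":70}]}}

```text
time_s: 5.7
tcp_pos: [0.592, 0.2027, 0.2538]
eef_rot: [-179.8, -0.3, -12.8]
contact_force: [-0.2, 0.9, 2.0]
gripper_width: 0.0613
```

Run:
```python
from h import *
s=r.get_state();print(s["time_s"],s["tcp_pos"],s["contact_force"])
a=r.capture("scene")[130:307,190:400];b=r.capture("side")[150:290,260:425]
cv2.imwrite("pics/o1.png",np.vstack([cv2.resize(a,(400,337)),cv2.resize(b,(400,339))])[:600] if 0 else np.hstack([cv2.resize(a,(400,337)),cv2.resize(b,(397,337))]))
```

```text
5.7 [0.59198836 0.20270217 0.25375737] [-0.2158305   0.88059486  1.96567912]
```

View pics/o1.png

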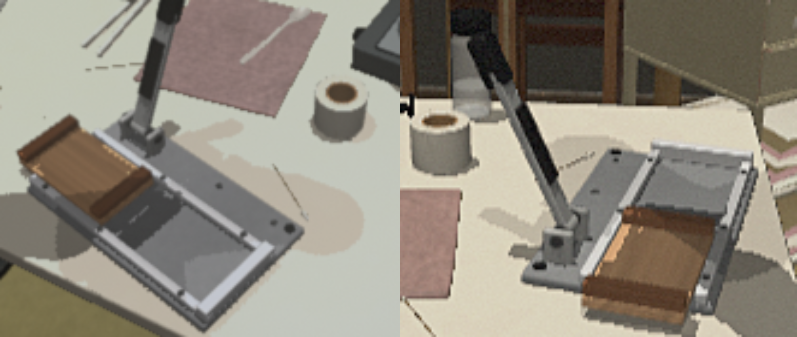

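Bar stands open at its stop, and the panel, tape and vial are in place. Next: closed fingers down behind the panel's outer end to push it along −y of the jig.

Request:
{"api": "servo_tool", "payload": {"targets": [{"dx":-2,"dy":1.5,"dz":0,"spin":0,"grip":0},{"dx":-2.7,"dy":5,"dz":0,"spin":0,"grip":0},{"dx":-2.7,"dy":9,"dz":0,"spin":0,"grip":0},{"dx":-2.7,"dy":13.4,"dz":0,"spin":0,"grip":0},{"dx":-2.7,"dy":13.4,"dz":-3.5,"spin":0,"grip":0},{"dx":-2.7,"dy":13.4,"dz":-7,"spin":0,"grip":0},{"dx":-2.7,"dy":13.4,"dz":-11,"spin":0,"grip":0},{"dx":-2.7,"dy":13.4,"dz":-15,"spin":0,"grip":0},{"dx":-2.7,"dy":13.4,"dz":-15,"spin":0,"grip":0},{"dx":-2.7,"dy":13.4,"dz":-15,"spin":0,"grip":0}]}}

```text
time_s: 6.63
tcp_pos: [0.5616, 0.335, 0.0985]
eef_rot: [179.8, 0.1, -12.7]
contact_force: [0.8, 0.1, 1.6]
gripper_width: 0.0022
```

Run:
```python
from h import *
s=r.get_state();print(s["time_s"],s["tcp_pos"],s["contact_force"])
c=cal("wrist");im=r.capture("wrist");P_=P*1000
d=s["tcp_pos"][:2]-[X,Y];print("tcp in jig mm",1000*(np.array([[np.cos(W),np.sin(W)],[-np.sin(W),np.cos(W)]])@d))
for q,col in [((-40,P_+70,32),(255,0,0)),((40,P_+70,32),(255,0,0)),((-40,P_-70,32),(255,0,0)),((40,P_-70,32),(255,0,0)),((-42,115,30),(0,255,0)),((42,115,30),(0,255,0)),((102,115,10),(0,255,0))]:
    p=proj("wrist",J(q));cv2.drawMarker(im,tuple(int(round(t)) for t in p),col,cv2.MARKER_CROSS,10,1)
cv2.imwrite("pics/w2.png",im)
```

```text
6.6333 [0.56161071 0.33498111 0.09850207] [0.82394783 0.13691919 1.57206364]
tcp in jig mm [ -0.56323302 179.8939416 ]
```

View pics/w2.png

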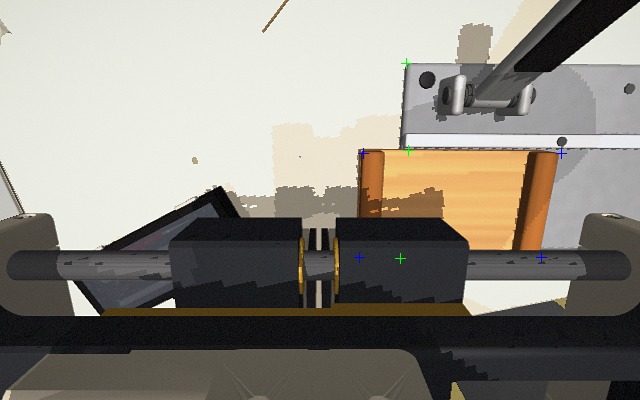

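Batten edge projected at (362,152) agrees with the picture. Descend and start pushing gently.

Request:
{"api": "servo_tool", "payload": {"targets": [{"dx":0,"dy":0,"dz":-2.5,"spin":0,"grip":0},{"dx":0,"dy":0,"dz":-5,"spin":0,"grip":0},{"dx":0,"dy":0,"dz":-7,"spin":0,"grip":0},{"dx":0,"dy":0,"dz":-7.9,"spin":0,"grip":0},{"dx":0,"dy":0,"dz":-7.9,"spin":0,"grip":0},{"dx":-0.11,"dy":-0.49,"dz":-7.9,"spin":0,"grip":0},{"dx":-0.22,"dy":-0.98,"dz":-7.9,"spin":0,"grip":0},{"dx":-0.33,"dy":-1.46,"dz":-7.9,"spin":0,"grip":0},{"dx":-0.44,"dy":-1.95,"dz":-7.9,"spin":0,"grip":0},{"dx":-0.55,"dy":-2.44,"dz":-7.9,"spin":0,"grip":0}]}}

```text
time_s: 7.52
tcp_pos: [0.558, 0.3119, 0.0226]
eef_rot: [-179.8, -0.1, -12.7]
contact_force: [1.1, 3.0, 2.1]
gripper_width: 0.0006
```

Request:
{"api": "servo_tool", "payload": {"targets": [{"dx":-0.11,"dy":-0.49,"dz":0,"spin":0,"grip":0},{"dx":-0.22,"dy":-0.98,"dz":0,"spin":0,"grip":0},{"dx":-0.33,"dy":-1.46,"dz":0,"spin":0,"grip":0},{"dx":-0.44,"dy":-1.95,"dz":0,"spin":0,"grip":0},{"dx":-0.55,"dy":-2.44,"dz":0,"spin":0,"grip":0},{"dx":-0.66,"dy":-2.93,"dz":0,"spin":0,"grip":0},{"dx":-0.77,"dy":-3.41,"dz":0,"spin":0,"grip":0},{"dx":-0.88,"dy":-3.9,"dz":0,"spin":0,"grip":0},{"dx":-0.99,"dy":-4.39,"dz":0,"spin":0,"grip":0},{"dx":-1.1,"dy":-4.88,"dz":0,"spin":0,"grip":0}]}}

```text
time_s: 8.35
tcp_pos: [0.546, 0.2621, 0.021]
eef_rot: [-180.0, -0.0, -12.8]
contact_force: [-0.1, 3.1, 2.0]
gripper_width: 0.0004
```

Request:
{"api": "servo_tool", "payload": {"targets": [{"dx":-0.11,"dy":-0.49,"dz":0,"spin":0,"grip":0},{"dx":-0.22,"dy":-0.98,"dz":0,"spin":0,"grip":0},{"dx":-0.33,"dy":-1.46,"dz":0,"spin":0,"grip":0},{"dx":-0.44,"dy":-1.95,"dz":0,"spin":0,"grip":0},{"dx":-0.55,"dy":-2.44,"dz":0,"spin":0,"grip":0},{"dx":-0.66,"dy":-2.93,"dz":0,"spin":0,"grip":0},{"dx":-0.77,"dy":-3.41,"dz":0,"spin":0,"grip":0},{"dx":-0.88,"dy":-3.9,"dz":0,"spin":0,"grip":0},{"dx":-0.99,"dy":-4.39,"dz":0,"spin":0,"grip":0},{"dx":-1.1,"dy":-4.88,"dz":0,"spin":0,"grip":0}]}}

```text
time_s: 9.18
tcp_pos: [0.5349, 0.2132, 0.0209]
eef_rot: [180.0, 0.0, -12.8]
contact_force: [0.7, 3.1, 1.4]
gripper_width: 0.0007
```

```bash
cat > look.py <<'E'
from h import *
import sys
s=r.get_state();print(s["time_s"],s["tcp_pos"],s["contact_force"])
d=s["tcp_pos"][:2]-[X,Y];print("tcp in jig mm",1000*(np.array([[np.cos(W),np.sin(W)],[-np.sin(W),np.cos(W)]])@d))
c=cal("wrist");im=r.capture("wrist")
for q,col in [((42,-145,28),(0,0,255)),((-42,-145,28),(0,0,255)),((40,-5,32),(255,0,0)),((-40,-5,32),(255,0,0))]:
    p=proj("wrist",J(q));cv2.drawMarker(im,tuple(int(round(t)) for t in p),col,cv2.MARKER_CROSS,10,1)
sc=r.capture("scene")[170:310,190:370];sd=r.capture("side")[150:290,260:440]
im=cv2.resize(im,(800,500))[:300]
cv2.imwrite(sys.argv[1],np.vstack([im,np.hstack([cv2.resize(sc,(385,300)),cv2.resize(sd,(415,300))])]))
E
python3 look.py pics/w3.png
```

```text
9.1833 [0.53489282 0.21319579 0.02094978] [0.69907767 3.11368953 1.40265256]
tcp in jig mm [ 0.27692622 55.21514456]
```

View pics/w3.png

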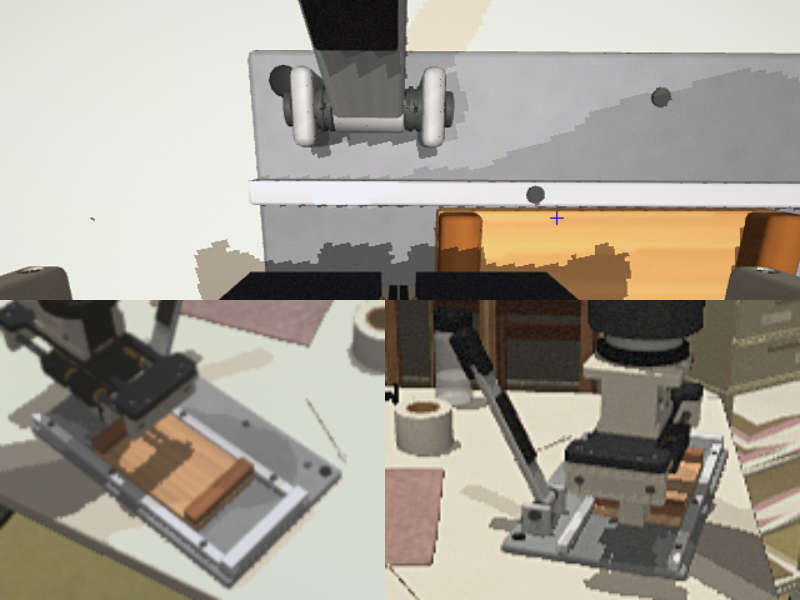

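Panel slides ahead of the fingers; its end is at ~(437,215) against the target mark (556,217), so about 42 mm remain. Pushing 38 mm, slowing down.

Request:
{"api": "servo_tool", "payload": {"targets": [{"dx":-0.11,"dy":-0.49,"dz":0,"spin":0,"grip":0},{"dx":-0.22,"dy":-0.98,"dz":0,"spin":0,"grip":0},{"dx":-0.33,"dy":-1.46,"dz":0,"spin":0,"grip":0},{"dx":-0.44,"dy":-1.95,"dz":0,"spin":0,"grip":0},{"dx":-0.55,"dy":-2.44,"dz":0,"spin":0,"grip":0},{"dx":-0.64,"dy":-2.83,"dz":0,"spin":0,"grip":0},{"dx":-0.71,"dy":-3.12,"dz":0,"spin":0,"grip":0},{"dx":-0.76,"dy":-3.36,"dz":0,"spin":0,"grip":0},{"dx":-0.8,"dy":-3.55,"dz":0,"spin":0,"grip":0},{"dx":-0.84,"dy":-3.7,"dz":0,"spin":0,"grip":0}]}}

```text
time_s: 10.17
tcp_pos: [0.5267, 0.1766, 0.021]
eef_rot: [-180.0, -0.0, -12.8]
contact_force: [0.0, 0.2, -1.5]
gripper_width: 0.0007
```

Request:
{"api": "servo_tool", "payload": {"targets": [{"dx":-0.01,"dy":-0.05,"dz":0,"spin":0,"grip":0},{"dx":-0.02,"dy":-0.1,"dz":0,"spin":0,"grip":0},{"dx":-0.03,"dy":-0.15,"dz":0,"spin":0,"grip":0},{"dx":-0.04,"dy":-0.2,"dz":0,"spin":0,"grip":0},{"dx":-0.06,"dy":-0.25,"dz":0,"spin":0,"grip":0},{"dx":-0.07,"dy":-0.3,"dz":0,"spin":0,"grip":0},{"dx":-0.07,"dy":-0.3,"dz":0,"spin":0,"grip":0},{"dx":-0.07,"dy":-0.3,"dz":0,"spin":0,"grip":0},{"dx":-0.07,"dy":-0.3,"dz":0,"spin":0,"grip":0},{"dx":-0.07,"dy":-0.3,"dz":0,"spin":0,"grip":0}]}}

```text
time_s: 11.0
tcp_pos: [0.526, 0.1737, 0.021]
eef_rot: [180.0, -0.0, -12.8]
contact_force: [0.9, 0.7, -0.7]
gripper_width: 0.0006
```

Request:
{"api": "servo_tool", "payload": {"targets": [{"dx":-0.01,"dy":-0.05,"dz":0,"spin":0,"grip":0},{"dx":-0.02,"dy":-0.1,"dz":0,"spin":0,"grip":0},{"dx":-0.03,"dy":-0.15,"dz":0,"spin":0,"grip":0},{"dx":-0.04,"dy":-0.2,"dz":0,"spin":0,"grip":0},{"dx":-0.04,"dy":-0.2,"dz":0,"spin":0,"grip":0},{"dx":-0.04,"dy":-0.2,"dz":0,"spin":0,"grip":0},{"dx":-0.04,"dy":-0.2,"dz":0,"spin":0,"grip":0},{"dx":-0.04,"dy":-0.2,"dz":0,"spin":0,"grip":0},{"dx":-0.04,"dy":-0.2,"dz":0,"spin":0,"grip":0},{"dx":-0.04,"dy":-0.2,"dz":0,"spin":0,"grip":0}]}}

```text
time_s: 11.83
tcp_pos: [0.5255, 0.1717, 0.021]
eef_rot: [180.0, 0.0, -12.8]
contact_force: [0.1, 0.8, 0.2]
gripper_width: 0.0003
```

```bash
python3 look.py pics/w4.png
```

```text
11.8333 [0.52554234 0.17165024 0.02096167] [0.13498644 0.8290021  0.15342905]
tcp in jig mm [ 0.33336049 12.63038703]
```

View pics/w4.png

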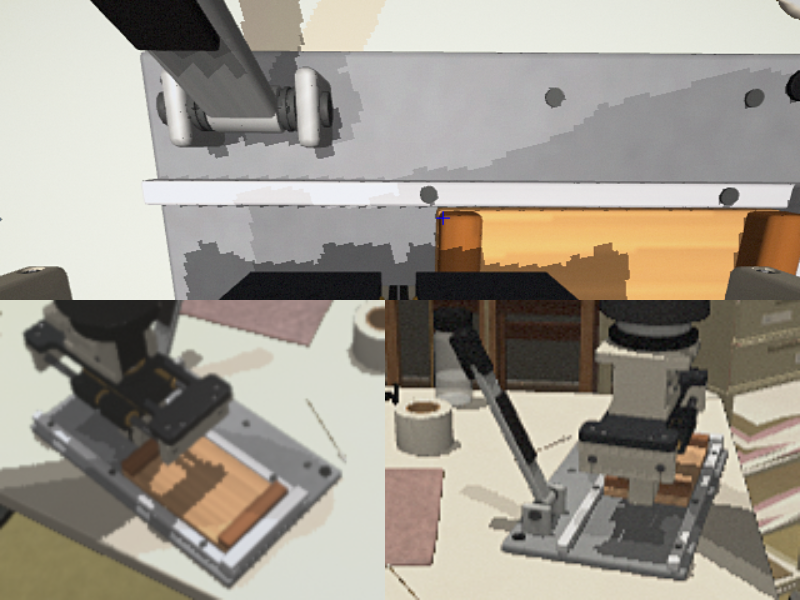

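Panel end is at ~(438,216), the target mark at (443,217): about 2 mm left. No stop force yet, so creep on.

Request:
{"api": "servo_tool", "payload": {"targets": [{"dx":-0.01,"dy":-0.05,"dz":0,"spin":0,"grip":0},{"dx":-0.02,"dy":-0.1,"dz":0,"spin":0,"grip":0},{"dx":-0.03,"dy":-0.15,"dz":0,"spin":0,"grip":0},{"dx":-0.04,"dy":-0.2,"dz":0,"spin":0,"grip":0},{"dx":-0.04,"dy":-0.2,"dz":0,"spin":0,"grip":0},{"dx":-0.04,"dy":-0.2,"dz":0,"spin":0,"grip":0},{"dx":-0.04,"dy":-0.2,"dz":0,"spin":0,"grip":0},{"dx":-0.04,"dy":-0.2,"dz":0,"spin":0,"grip":0},{"dx":-0.04,"dy":-0.2,"dz":0,"spin":0,"grip":0},{"dx":-0.04,"dy":-0.2,"dz":0,"spin":0,"grip":0}]}}

```text
time_s: 12.82
tcp_pos: [0.5261, 0.1707, 0.0213]
eef_rot: [-179.9, -0.1, -12.7]
contact_force: [1.2, 5.4, -1.2]
gripper_width: 0.0005
```

Request:
{"api": "servo_tool", "payload": {"targets": [{"dx":-0.01,"dy":-0.03,"dz":0,"spin":0,"grip":0},{"dx":-0.01,"dy":-0.06,"dz":0,"spin":0,"grip":0},{"dx":-0.02,"dy":-0.1,"dz":0,"spin":0,"grip":0},{"dx":-0.02,"dy":-0.1,"dz":0,"spin":0,"grip":0},{"dx":-0.02,"dy":-0.1,"dz":0,"spin":0,"grip":0},{"dx":-0.02,"dy":-0.1,"dz":0,"spin":0,"grip":0},{"dx":-0.02,"dy":-0.1,"dz":0,"spin":0,"grip":0},{"dx":-0.02,"dy":-0.1,"dz":0,"spin":0,"grip":0},{"dx":-0.02,"dy":-0.1,"dz":0,"spin":0,"grip":0},{"dx":-0.02,"dy":-0.1,"dz":0,"spin":0,"grip":0}]}}

```text
time_s: 13.65
tcp_pos: [0.5262, 0.1706, 0.0214]
eef_rot: [-179.8, -0.1, -12.7]
contact_force: [-0.0, 8.6, -0.5]
gripper_width: 0.0003
```

TCP stalled and the force rises to 8.6 N, so the panel is against the stop. Back off and rise.

Request:
{"api": "servo_tool", "payload": {"targets": [{"dx":0.1,"dy":0.4,"dz":0,"spin":0,"grip":0},{"dx":0.25,"dy":1.2,"dz":0,"spin":0,"grip":0},{"dx":0.45,"dy":2,"dz":0,"spin":0,"grip":0},{"dx":0.45,"dy":2,"dz":0.5,"spin":0,"grip":0},{"dx":0.45,"dy":2,"dz":3,"spin":0,"grip":0},{"dx":0.45,"dy":2,"dz":6.5,"spin":0,"grip":0},{"dx":0.45,"dy":2,"dz":10,"spin":0,"grip":0},{"dx":0.45,"dy":2,"dz":14,"spin":0,"grip":0},{"dx":0,"dy":2,"dz":18,"spin":0,"grip":0},{"dx":-2,"dy":2,"dz":20,"spin":0,"grip":0}]}}

```text
time_s: 14.48
tcp_pos: [0.5077, 0.1894, 0.2261]
eef_rot: [-179.8, -0.3, -12.8]
contact_force: [1.5, 1.2, 1.2]
gripper_width: 0.0002
```

```bash
python3 look.py pics/w5.png
```

```text
14.4833 [0.50772456 0.18938378 0.22614671] [1.49984858 1.15972158 1.15058641]
tcp in jig mm [-20.96112608  25.99064485]
```

View pics/w5.png

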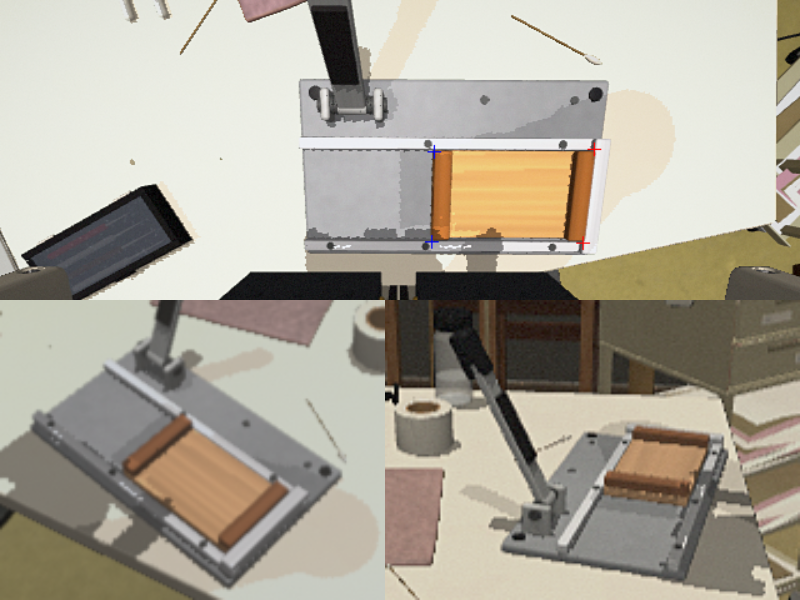

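Panel end lies on the target marks (433,151)/(431,242), its batten is against the stop block, and the bar is open. Handing in.

```bash
python3 -c "
from plant import r
r.close_job()"
```

```text
the job is handed in; nothing more can be done
```

The job is done and handed in at about 14.6 s. I gripped the bar's black grip, swung it along its arc to about 1.75 rad and let go; the springs carried it over to its open stop. I then pushed the panel flat along the channel with closed fingers, about 15 cm, and backed the arm off clear.

- **Panel at the stop:** the fingers stalled at the expected place and the force rose to 8.6 N. The last picture shows the panel's end on the computed target marks, within about 1–2 mm, with its batten against the stop block.
- **Bar, tape and vial:** in the same picture the bar is still open, and the tape roll and vial look undisturbed. I judged these by eye and did not re-measure them.
- **Checks that disagreed:** one of my picked points in the first pose fit, on the grip, was off by about 5 px. The close-up wrist view then agreed to within about 3 mm. Two move calls were rejected for missing fields before any motion. One fit script stopped with an error and was rerun.

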